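# Secure the vials on the shaker and wind its run timer

### The arm

A 6-joint arm with a two-finger parallel gripper is mounted at the origin on a cart in front of the work surface, level with it; the furniture and walls round the work are solid. World frame = base frame: x ahead of the robot, y to its left, z up, the work surface at z = 0. Lengths are in m, angles in rad, forces in N, time in s.
With the tool pointing down it reaches from about 0.3 to 0.775 m from the base axis. Payload 14.6 kg.
Tool frame: the origin (TCP) lies on the centre line of the jaws, within the pads' length; the fingertips stand 19 mm ahead of it and the grasp point (between the pads) is the TCP; z points along the fingers, y is the line along which they close (so a half turn about z gives the same grasp; the last joint's range is limited). The gripper opens to 94 mm and grips with 3 to 60 N. Pads are 16 mm wide; open, the fingers measure 119 mm over their backs; the gripper's body (75 mm by 177 mm) begins 78 mm behind the grasp point.
Start: joints at [-1.352, 0.3, 1.521, -0, 1.321, -0.067], TCP at [0.155, -0.528, 0.2] pointing down, gripper open.
Joint ranges: [-3.03, 3.03], [-0.79, 2.21], [0.23, 2.52], [-1.04, 4.18], [0, 3.07], [-2.55, 2.55]. Speed limits (rad/s): [2.22, 2.22, 2.57, 3.14, 3.14, 3.14].

### API

Orientations are given as [roll, pitch, yaw] about the fixed x, y, z axes, in that order (R = Rz(yaw) Ry(pitch) Rx(roll)).
In Python, from station import get_obs, camera, workorder gives the robot as it stands.
- The arm moves only by the tool play_rows, never from a script. Its argument "motion" is a list that holds one entry, the list of rows, each a list of 7 numbers: the shift along the tool's x, y, z as a fraction of full scale, then the turn, a rotation vector about the tool's x, y, z as a fraction of full scale, then the opening, from -1 (shut) to 1 (fully open). In form: [[[x, y, z, ax, ay, az, grip], ...]]. A call has 1 to 10 rows; each row is the pose to reach, as a shift and turn from the pose commanded when the call began, along the tool's axes at that moment, turning the shorter way round; what a row does not reach only later rows make up. Full scale, the value 1, is 0.25 m for a shift and 2 pi rad for a turn. A row lasts 1/10 s, in which the tool goes at most 50 mm and 8.59 degrees, less where a joint would pass 70% of its speed; a pose out of reach is approached as far as the arm can. A call with a number of a shift or a turn outside -1 to 1 is refused whole. A call with a gripper value outside its range is refused whole. The fingers move at their own pace and stop on an object; "grip_force" is the grip in N (left out, the last holds). Time passes only in rows, so rows that repeat a pose let the fingers close. It gives the time, the measured TCP pose, the force, the opening and the grip force at its end, in the units of the state.
- get_obs(): the state, without advancing time (a new reading comes with each control period).
- camera(name): name is "side" or "top"; returns a dict with "frame" (420x560x3 uint8, red, green, blue), "z_map" (420x560 float32, m along the optical axis (not along the pixel's ray), 0 where there is no reading), "camera_matrix" (3x3 intrinsics, pixels), "D" ([k1, k2, p1, p2, k3] as OpenCV has them; the pictures are not rectified), "T" (4x4, takes a point from camera to world coordinates). Camera axes: x right, y up, looking along -z (the intrinsics and any distortion apply to the point x, -y, -z); pixel columns grow to the right and rows downward; lengths in m; the calibration is good to about 2 mm. A picture is of the moment at which its call begins.
- workorder.hand_in(): hands the job in; it is judged then, once.
The state is a dict: "time_s": time; "qpos": joint angles; "joint_vel": joint speeds; "tau": joint torques, N m; "ee_pos": TCP position; "eef_rot": TCP orientation; "force": force on the tool from outside, world axes, zero at the start; "moment": the same for the moment, N m; "grip_width": finger opening in m; "grip_force": force on a finger pad.
Only numpy, scipy, OpenCV 4.12 (cv2) and the standard library are available. Lean on these libraries where they do the work, as an engineer would, in place of code of your own. Each camera call takes 0.05 s, during which the arm holds its last target. There are 200 camera calls.

### The job

Get the shaker ready for a run: gently lay the retaining bar that is long enough to span both supports across them, over the vial rack, so that it lies flat and fully down in both saddles. Then wind the run timer with the key on the sloped console, clockwise, turn by turn, until it is at its stop. Leave the vials standing in the rack, do not knock the beaker about, and leave the bar in place.

Things in the scene. Friction and masses are not known exactly. Their poses are not given: they have to be found in the camera images.
- shaker: Fixed white shaker, 210 x 210 mm. Origin on the worktop; x points to its back, y to its left, z up. Console in front (x -125 to -50 mm): sloped 35 degrees from level, facing up and to -x. Behind it, on a deck 80 mm high, a fixed rack, 66 x 126 x 28 mm, holds five vials, their tops 3 mm below the bar's seat; an aluminium support stands at each end of the rack.
- seat_mid (a point): Where the centre of the long bar's underside belongs: midway between the two saddles, level with their resting faces, 128 mm up. Axes as the shaker's. Supports at y = +/-78 mm, 20 mm thick. Each saddle is open upward and inward, with walls 9 mm high at its sides and outer end and flared lips up to 17 mm; between walls: 42 mm in x, 176 mm in y overall (3 mm play all round).
- long_bar: Loose retaining bar: flat aluminium plate 36 x 170 x 8 mm (x, y, z) with a grey grip rib on top, 16 mm wide in x, 70 mm long in y, 30 mm high (from 8 to 38 mm above the underside). Origin at the centre of the underside, y along the bar, z up. 0.18 kg. Either way round fits.
- short_bar: Loose bar of the same shape but only 120 mm long, too short for these supports; not needed. Origin as the long bar's.
- key (a joint): Angle of the timer's winding key, rad: grows as it is wound clockwise (seen facing the console); stop at 3.0. It starts between 0 and 0.5. Turning is stiffened by a weak spring; the key stays where it is let go. Fully wound means at the stop, within 0.2.
- key_grip (a point): Centre of the key's flat wing, on the key's axis, 33 mm out from the console plane. z points out of the console along the axis (35 degrees from vertical), x along the wing. The wing is 40 mm (x) by 10 mm (y) by 26 mm (z); 20 mm are free between it and the console.
- beaker: Small glass beaker, 44 mm wide and 59 mm high, a bystander standing on the worktop between the shaker and the bars. Origin at the centre of its underside, z up.
- sample_0: Vial with a clear body, 22 mm wide, 40 mm high, standing in the rack's nest at x 15, y -45 mm of the shaker. Origin at the centre of its underside, z up.
- sample_1: Vial with a clear body, 22 mm wide, 40 mm high, standing in the rack's nest at x 45, y -45 mm of the shaker. Origin at the centre of its underside, z up.
- sample_2: Vial with a clear body, 22 mm wide, 40 mm high, standing in the rack's nest at x 45, y -15 mm of the shaker. Origin at the centre of its underside, z up.
- sample_3: Vial with a clear body, 22 mm wide, 40 mm high, standing in the rack's nest at x 15, y 15 mm of the shaker. Origin at the centre of its underside, z up.
- sample_4: Vial with a clear body, 22 mm wide, 40 mm high, standing in the rack's nest at x 45, y 45 mm of the shaker. Origin at the centre of its underside, z up.

How it is judged:
By the outcome, as a careful person would: the job done as asked, in the order asked, and still so for the second after the job is handed in, with the robot touching nothing.
It also fails if it takes over 70 s, if anything falls off the work surface, if the arm or the gripper's body presses on something with over 40 N, if the wrist force passes 120 N, or if a joint passes its speed limit or range.

## Working session

There is one attempt and no reset: what is moved stays moved. The work goes in short steps, Python scripts to look and compute and a tool call to move; the robot and the scene stay as the last step left them, time stands still between calls to the robot, and variables do not carry over. Pictures are saved under pics/ and viewed, at most 10 in all, crops included, and the job is handed in when it is done.

Besides the shell and the picture viewer there is one more tool, called by a JSON object that holds its "fn" and its "kwargs", one argument or row to a line. play_rows: Moves the arm, as the interface text tells. Its arguments: {"type":"object","properties":{"motion":{"type":"array"},"grip_force":{"type":"number"}},"required":["motion"]}

```bash
mkdir -p pics; ls
python3 - <<'E'
from station import get_obs,camera
import cv2,numpy as np
o=get_obs();print(o)
for n in("top","side"):
    c=camera(n);cv2.imwrite(f"pics/{n}0.png",c["frame"][:,:,::-1]);np.savez(f"{n}0.npz",**c)
    print(n,c["camera_matrix"],c["D"],c["T"],(c["z_map"]>0).mean())
E
```

```text
pics
{'time_s': 0.0, 'qpos': array([-1.35161720e+00,  3.00457979e-01,  1.52160207e+00,  1.90282270e-06,
        1.32072591e+00, -6.65452934e-02]), 'joint_vel': array([ 0.00088763,  0.00050017,  0.00121988, -0.0006429 , -0.00130602,
        0.00033809]), 'tau': array([-2.75664141e-03, -5.31807876e+01, -3.52732587e+01,  7.06564612e-02,
        2.43387348e-02, -8.21946969e-05]), 'ee_pos': array([ 0.15498319, -0.52741439,  0.19898466]), 'eef_rot': array([-3.14040211e+00, -8.11894448e-05,  2.85723903e-01]), 'force': array([-0.6627568 ,  0.38769629,  0.57143845]), 'moment': array([ 0.05033604,  0.01742521, -0.04162209]), 'grip_force': 0.0, 'grip_width': 0.09379957875077731}
top [[478.70956919   0.         285.06920315]
 [  0.         478.70956919 206.75440369]
 [  0.           0.           1.        ]] [0.03693695 0.         0.         0.         0.        ] [[-0.01437866  0.99256737 -0.12084402  0.37852505]
 [-0.99988486 -0.01368682  0.00655316  0.03046653]
 [ 0.00485048  0.12092433  0.99264988  1.54606224]
 [ 0.          0.          0.          1.        ]] 0.996203231292517
side [[384.93918121   0.         283.68637884]
 [  0.         384.93918121 205.438961  ]
 [  0.           0.           1.        ]] [-0.10343652  0.          0.          0.          0.        ] [[-9.67571200e-01  1.10358738e-01 -2.27215584e-01  3.17016952e-01]
 [-2.52598348e-01 -4.23503886e-01  8.69964674e-01  7.98681490e-01]
 [-2.18478971e-04  8.99147045e-01  4.37646598e-01  4.82648828e-01]
 [ 0.00000000e+00  0.00000000e+00  0.00000000e+00  1.00000000e+00]] 0.9959906462585034
```

View pics/top0.png

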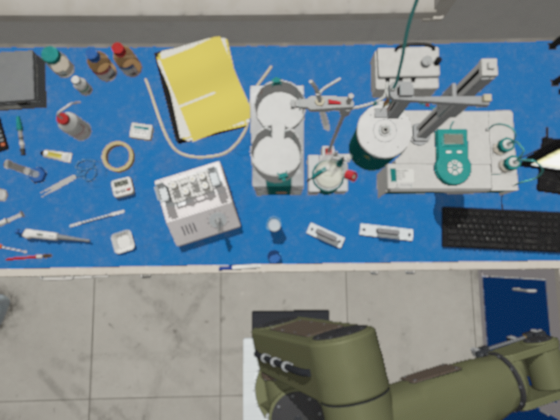

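View pics/side0.png

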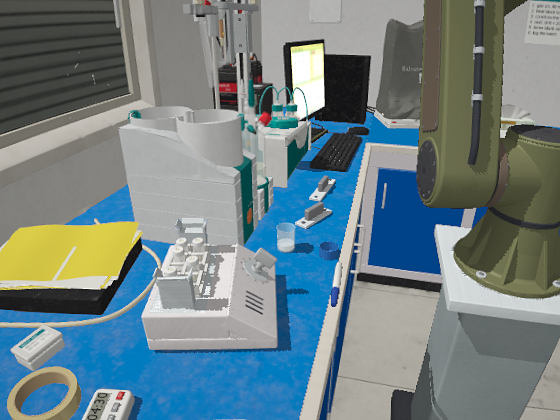

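The top view shows the shaker at about (198,203) with its console toward the robot, the beaker at (274,225), the shorter bar at (326,235) and the longer one at (386,233). The side view shows the key on the console at (262,262). Next I measure with the depth maps.

```bash
cat > h.py <<'E'
import numpy as np,cv2
from scipy.spatial.transform import Rotation as Rn
def rays(c,uv):
    p=cv2.undistortPoints(np.asarray(uv,float).reshape(-1,1,2),c["camera_matrix"],c["D"]).reshape(-1,2)
    return np.c_[p[:,0],-p[:,1],-np.ones(len(p))]
def cloud(c):
    h,w=c["z_map"].shape
    uv=np.stack(np.meshgrid(np.arange(w),np.arange(h)),-1).reshape(-1,2)
    P=rays(c,uv)*c["z_map"].reshape(-1,1)
    return (P@c["T"][:3,:3].T+c["T"][:3,3]).reshape(h,w,3)
def onplane(c,uv,z):
    d=rays(c,uv)@c["T"][:3,:3].T; o=c["T"][:3,3]
    return o+d*((z-o[2])/d[:,2])[:,None]
def rect(P):
    (c,s,a)=cv2.minAreaRect(P[:,:2].astype(np.float32)*1000); return np.round(c,1),np.round(s,1),round(a,1)
E
python3 - <<'E'
from h import *
t=dict(np.load("top0.npz"));s=dict(np.load("side0.npz"))
W=cloud(t);S=cloud(s)
def reg(W,u0,u1,v0,v1): return W[v0:v1,u0:u1].reshape(-1,3)
print("table z",np.median(reg(W,340,360,248,258)[:,2]))
for n,b in dict(short=(302,350,218,252),long=(354,420,218,248),beaker=(264,286,213,240)).items():
    P=reg(W,*b); print(n,P[:,2].max())
    for lo,hi in((.004,.02),(.02,.08),(.004,.08)):
        Q=P[(P[:,2]>lo)&(P[:,2]<hi)]
        if len(Q)>4: print(lo,hi,len(Q),rect(Q),Q.mean(0).round(4))
P=reg(W,150,245,155,250)
for lo,hi in((.02,.2),(.07,.09),(.115,.15),(.13,.16)):
    Q=P[(P[:,2]>lo)&(P[:,2]<hi)]; print("shaker",lo,hi,len(Q),rect(Q))
# side
P=reg(S,140,285,210,355)
Q=P[(P[:,2]>.02)&(P[:,2]<.2)];print("side shaker",rect(Q))
# enlarged
a=cv2.resize(t["frame"][150:252,148:246],None,fx=5.5,fy=5.5,interpolation=cv2.INTER_CUBIC)
b=cv2.resize(s["frame"][210:355,140:285],None,fx=3.8,fy=3.8,interpolation=cv2.INTER_CUBIC)
b=b[:550,:];a=a[:550,:]; a=cv2.resize(a,(390,400));b=cv2.resize(b,(400,400))
cv2.imwrite("pics/crop.png",np.hstack([a,b])[:,:,::-1])
E
```

```text
table z -9.400066076925562e-05
short 1.5460622439430696
0.004 0.02 403 (array([ 474.6, -108.7]), array([151.8, 106.5]), 89.1) [ 0.474 -0.11   0.008]
0.02 0.08 120 (array([ 473.9, -108.5]), array([69.2, 16.6]), 64.9) [ 0.4732 -0.1079  0.0363]
0.004 0.08 523 (array([ 474.6, -108.7]), array([151.8, 106.5]), 89.1) [ 0.4738 -0.1095  0.0145]
long 1.5460622439430696
0.004 0.02 596 (array([ 478.3, -304.2]), array([208.9,  93.6]), 89.2) [ 0.4787 -0.3013  0.0079]
0.02 0.08 121 (array([ 481.6, -303.7]), array([71. , 16.3]), 83.1) [ 0.4813 -0.3028  0.0362]
0.004 0.08 717 (array([ 478.3, -304.2]), array([208.9,  93.6]), 89.2) [ 0.4791 -0.3016  0.0127]
beaker 1.5460622439430696
0.004 0.02 149 (array([504.2,  55.3]), array([67.8, 84.3]), 89.3) [0.5066 0.056  0.0115]
0.02 0.08 82 (array([508.9,  57.5]), array([40.6, 43.1]), 89.3) [0.5101 0.0586 0.0427]
0.004 0.08 231 (array([504.2,  55.3]), array([67.8, 84.3]), 89.3) [0.5078 0.0569 0.0226]
shaker 0.02 0.2 4815 (array([574. , 294.9]), array([214.1, 213.8]), 16.9)
shaker 0.07 0.09 2277 (array([574.3, 294.4]), array([214. , 212.6]), 16.6)
shaker 0.115 0.15 611 (array([623.3, 309.4]), array([ 59.1, 195.4]), 16.5)
shaker 0.13 0.16 259 (array([623.3, 309.4]), array([ 59.1, 195.4]), 16.5)
side shaker (array([601.6, 197.1]), array([325.6, 455.8]), 35.0)
```

View pics/crop.png

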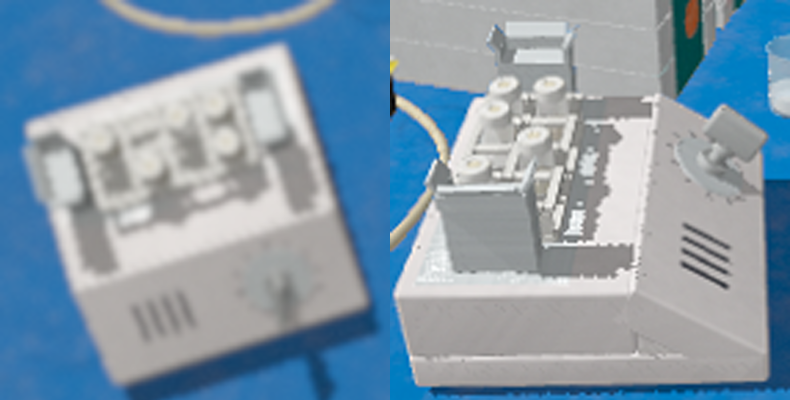

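The crop shows the two supports of the shaker at left (60,170) and (265,100), the five vials between them, and the key at (285,290) with its wing pointing roughly along the slope. One more measuring script should cover the seat pose, the bar and the key.

Run:
```python
from h import *
t=dict(np.load("top0.npz"));s=dict(np.load("side0.npz"))
W=cloud(t).reshape(-1,3);S=cloud(s).reshape(-1,3)
def near(W,x,y,r): return W[np.hypot(W[:,0]-x,W[:,1]-y)<r]
for nm,x,y in(("long",.4816,-.3037),("short",.474,-.1085)):
    P=near(W,x,y,.1);P=P[(P[:,2]>.005)&(P[:,2]<.012)];print(nm,"plate",rect(P))
    for k,C in(("top",W),("side",S)):
        P=near(C,x,y,.06);P=P[(P[:,2]>.03)&(P[:,2]<.045)];print(k,"rib",len(P),rect(P) if len(P)>5 else 0,P[:,2].max())
yaw=np.radians(16.6);O=np.array([.5742,.2946,0])+.02*np.array([np.cos(yaw),np.sin(yaw),0])
R=Rn.from_euler('z',yaw).as_matrix()
print("O",O,"seat",O+R@[.03,0,.128])
for k,C in(("top",W),("side",S)):
    L=(C-O)@R; m=(abs(L[:,0])<.14)&(abs(L[:,1])<.12)&(L[:,2]<.2);L=L[m]
    for sg in(1,-1):
        Q=L[(L[:,1]*sg>.06)&(L[:,2]>.134)&(L[:,0]>0)];print(k,"lip",sg,len(Q),Q.min(0).round(4),Q.max(0).round(4))
        Q=L[(L[:,1]*sg>.07)&(L[:,1]*sg<.085)&(L[:,0]>.015)&(L[:,0]<.045)&(L[:,2]>.1)];print("  saddle z",np.median(Q[:,2]))
    n=np.array([-np.sin(np.radians(35)),0,np.cos(np.radians(35))])
    d=(L-[-.05,0,.08])@n; con=(L[:,0]<-.055)&(L[:,0]>-.12)
    pl=np.median(d[con&(L[:,1]>.06)]);print("plane off",pl)
    K=L[(L[:,0]<-.05)&(d>.022)&(L[:,2]>.05)];dk=(K-[-.05,0,.08])@n
    print(k,"key",len(K),K.mean(0).round(4),dk.max())
    ex=np.array([np.cos(np.radians(35)),0,np.sin(np.radians(35))])
    A=np.c_[(K-[-.05,0,.08])@ex,K[:,1]]; print(rect(A),"slope,y coords(mm)")
    f=dk>dk.max()-.006;print("top face",rect(A[f]),A[f].mean(0))
P=W[(W[:,0]>.3)&(W[:,0]<.75)&(W[:,1]>-.4)&(W[:,1]<.45)&(W[:,2]>.16)&(W[:,2]<1)]
print("tall",len(P),P.min(0) if len(P) else 0,P.max(0) if len(P) else 0)
for k in range(-4,5):
    Q=P[abs(P[:,1]-k*.1)<.05];print(k,len(Q),Q[:,0].min() if len(Q) else 0,Q[:,2].max() if len(Q) else 0)
```

```text
long plate (array([ 482.6, -305.8]), array([191.8, 190.5]), 70.9)
top rib 115 (array([ 481.6, -304.2]), array([70. , 16.3]), 83.1) 0.04428234017526056
side rib 53 (array([ 478.2, -299.6]), array([70., 14.]), 81.9) 0.037694516010069734
short plate (array([ 476.4, -107.8]), array([191. , 191.1]), 41.6)
top rib 105 (array([ 473.5, -108.8]), array([68.3, 16. ]), 64.9) 0.044204763971634975
side rib 92 (array([ 470.4, -105.7]), array([72.5, 15.8]), 67.3) 0.03775722699325651
O [0.59336645 0.30031377 0.        ] seat [0.62211613 0.30888442 0.128     ]
top lip 1 101 [0.0018 0.0678 0.1341] [0.0598 0.0979 0.1489]
  saddle z 0.12873740143864598
top lip -1 88 [ 0.0015 -0.0975  0.1341] [ 0.0607 -0.0674  0.1508]
  saddle z 0.12854511284593895
plane off 0.0013519469871980196
top key 49 [-0.1062 -0.0476  0.0937] 0.05446409863209195
(array([-40.8, -46.4]), array([12.3, 39.5]), 83.6) slope,y coords(mm)
top face (array([-42.1, -46.4]), array([ 7.2, 28.7]), 82.2) [-0.03996715 -0.04753744]
side lip 1 254 [1.000e-04 6.760e-02 1.341e-01] [0.0574 0.0978 0.1453]
  saddle z 0.12775571348355513
side lip -1 201 [ 0.0002 -0.095   0.134 ] [ 0.0571 -0.0653  0.1444]
  saddle z 0.12596871812520624
plane off -0.00949914067371034
side key 283 [-0.1074 -0.041   0.084 ] 0.04808543838587
(array([-45.6, -42.6]), array([13.2, 40.1]), 81.6) slope,y coords(mm)
top face (array([-45.2, -43.9]), array([11.5, 39. ]), 79.6) [-0.04470178 -0.04226567]
tall 9957 [ 0.5909969  -0.39968305  0.16000183] [0.74999173 0.11337218 0.65001624]
-4 1788 0.5911925919200651 0.6500162357673474
-3 1895 0.5909969011002358 0.5565592969597011
-2 1139 0.6033578389755678 0.559375448388985
-1 1719 0.608810787343677 0.5876999656297681
0 2071 0.6032613540168758 0.6360905361161442
1 1345 0.6042058351814557 0.3058817120847639
2 0 0 0
3 0 0 0
4 0 0 0
```

```bash
cat > mv.py <<'E'
import sys,json
from h import *
# usage: plan(pose list) ; pose=(pos, R) ; state kept in cmd.json as commanded pose
def load():
    d=json.load(open("cmd.json"));return np.array(d["p"]),Rn.from_quat(d["q"])
def save(p,R): json.dump(dict(p=list(map(float,p)),q=list(map(float,R.as_quat()))),open("cmd.json","w"))
def down(yawdeg): return Rn.from_euler('xyz',[180,0,yawdeg],degrees=True)
def row(p,R,p0,R0):
    s=R0.inv().apply(np.array(p)-p0)/.25; r=(R0.inv()*R).as_rotvec()/(2*np.pi); return np.r_[s,r].round(4).tolist()
def plan(*targets,keep=True):
    p0,R0=load()
    for p,R in targets: print(row(p,R,p0,R0))
    if keep: save(np.array(targets[-1][0]),targets[-1][1])
E
python3 - <<'E'
from mv import *
from station import get_obs
o=get_obs();save([.155,-.528,.2],Rn.from_euler('xyz',[np.pi,0,o["eef_rot"][2]]))
plan(([.481,-.303,.12],down(82.8)))
E
```

```text
[1.5049, -0.4958, 0.32, -0.0, 0.0, -0.1845]
```

{"fn": "play_rows", "kwargs": {
  "motion": [
    [[0.75, -0.25, 0.16, 0, 0, -0.09, 1], [0.75, -0.25, 0.16, 0, 0, -0.09, 1], [0.75, -0.25, 0.16, 0, 0, -0.09, 1], [0.75, -0.25, 0.16, 0, 0, -0.09, 1], [0.75, -0.25, 0.16, 0, 0, -0.09, 1], [0.75, -0.25, 0.16, 0, 0, -0.09, 1]]
  ]
}}

```text
time_s: 0.7
ee_pos: [0.3179, -0.4142, 0.1592]
eef_rot: [-3.141, -0.0, 0.853]
force: [0.8, -0.0, -0.5]
grip_width: 0.0936
grip_force: 0.0
```

```bash
cat >> mv.py <<'E'
def did(*r):  # record a commanded final row (6 numbers)
    p,R=load(); save(p+R.apply(np.array(r[:3])*.25),R*Rn.from_rotvec(np.array(r[3:6])*2*np.pi))
    p,R=load(); print("cmd",p.round(4),R.as_euler('xyz',degrees=True).round(2))
def now():
    from station import get_obs
    o=get_obs();print("t",o["time_s"],o["ee_pos"].round(4),np.degrees(o["eef_rot"]).round(2),"q",o["qpos"].round(2),"F",o["force"].round(1),o["moment"].round(2),"g",round(o["grip_width"],4),o["grip_force"]);return o
E
python3 - <<'E'
from mv import *
p,R=Rn.identity(),0
save([.155,-.528,.2],Rn.from_euler('xyz',[np.pi,0,.2857]))
did(.75,-.25,.16,0,0,-.09);now()
plan(([.481,-.303,.12],down(82.8)),keep=False)
E
```

```text
cmd [ 0.3173 -0.4152  0.16  ] [180.     0.    48.77]
t 0.7 [ 0.3179 -0.4142  0.1592] [-179.95   -0.     48.85] q [-0.99  0.28  1.65 -0.    1.22 -0.27] F [ 0.8 -0.  -0.5] [-0.04 -0.02 -0.02] g 0.0936 0.0
[0.7691, 0.1967, 0.16, -0.0, 0.0, -0.0945]
```

{"fn": "play_rows", "kwargs": {
  "motion": [
    [[0.769, 0.197, 0.16, 0, 0, -0.0945, 1], [0.769, 0.197, 0.16, 0, 0, -0.0945, 1], [0.769, 0.197, 0.16, 0, 0, -0.0945, 1], [0.769, 0.197, 0.16, 0, 0, -0.0945, 1], [0.769, 0.197, 0.16, 0, 0, -0.0945, 1], [0.769, 0.197, 0.16, 0, 0, -0.0945, 1], [0.769, 0.197, 0.26, 0, 0, -0.0945, 1], [0.769, 0.197, 0.36, 0, 0, -0.0945, 1], [0.769, 0.197, 0.44, 0, 0, -0.0945, 1], [0.769, 0.197, 0.508, 0, 0, -0.0945, 1]]
  ]
}}

```text
time_s: 1.7
ee_pos: [0.4794, -0.3047, 0.032]
eef_rot: [-3.142, 0.0, 1.44]
force: [-0.5, -0.5, 0.5]
grip_width: 0.0942
grip_force: 0.0
```

{"fn": "play_rows", "kwargs": {
  "motion": [
    [[0, 0, 0, 0, 0, 0, 0], [0, 0, 0, 0, 0, 0, -0.5], [0, 0, 0, 0, 0, 0, -1], [0, 0, 0, 0, 0, 0, -1], [0, 0, 0, 0, 0, 0, -1], [0, 0, 0, 0, 0, 0, -1], [0, 0, 0, 0, 0, 0, -1]]
  ],
  "grip_force": 25
}}

```text
time_s: 2.4
ee_pos: [0.4811, -0.3027, 0.0327]
eef_rot: [3.141, 0.0, 1.445]
force: [0.6, -1.1, 0.6]
grip_width: 0.0412
grip_force: 0.0
```

Run:
```python
from mv import *
did(.769,.197,.508,0,0,-.0945);now()
```

```text
cmd [ 0.481  -0.3031  0.033 ] [180.     0.    82.79]
t 2.4 [ 0.4811 -0.3027  0.0327] [1.7999e+02 1.0000e-02 8.2800e+01] q [-0.63  0.53  1.62 -0.    0.99 -0.5 ] F [ 0.6 -1.1  0.6] [-0.02 -0.09 -0.06] g 0.0412 0.0
```

{"fn": "play_rows", "kwargs": {
  "motion": [
    [[0, 0, 0, 0, 0, 0, -1], [0, 0, 0, 0, 0, 0, -1], [0, 0, 0, 0, 0, 0, -1], [0, 0, 0, 0, 0, 0, -1], [0, 0, 0, 0, 0, 0, -1], [0, 0, 0, 0, 0, 0, -1]]
  ]
}}

```text
time_s: 3.0
ee_pos: [0.4811, -0.3027, 0.0325]
eef_rot: [3.142, -0.0, 1.445]
force: [0.6, -0.3, -0.7]
grip_width: 0.0007
grip_force: 0.0
```

Run:
```python
from mv import *
now()
plan(([.481,-.3031,.238],down(82.79)),keep=False)
save([.481,-.3031,.238],down(82.79))
plan(([.45,-.15,.238],down(90)),([.45,.05,.238],down(100)),([.45,.2,.238],down(106.6)),keep=False)
```

```text
t 3.0 [ 0.4811 -0.3027  0.0325] [180.   -0.   82.8] q [-0.63  0.53  1.62  0.    0.99 -0.5 ] F [ 0.6 -0.3 -0.7] [-0.06 -0.06 -0.  ] g 0.0007 0.0
[-0.0001, -0.0001, -0.82, -0.0, 0.0, -0.0]
[0.592, -0.1999, -0.0, 0.0, 0.0, -0.02]
[1.3857, -0.3003, -0.0, 0.0, 0.0, -0.0478]
[1.9809, -0.3756, -0.0, 0.0, 0.0, -0.0661]
```

Run:
```python
from station import camera
import cv2,numpy as np
a=camera("top");b=camera("side");np.savez("top1.npz",**a);np.savez("side1.npz",**b)
A=cv2.resize(a["frame"][195:265,330:440],(400,255),interpolation=3);B=cv2.resize(b["frame"][140:240,270:370],(400,400),interpolation=3)
A=np.vstack([A,np.zeros((145,400,3),np.uint8)])
cv2.imwrite("pics/g1.png",np.hstack([A,B])[:,:,::-1])
```

```text
(no output)
```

View pics/g1.png

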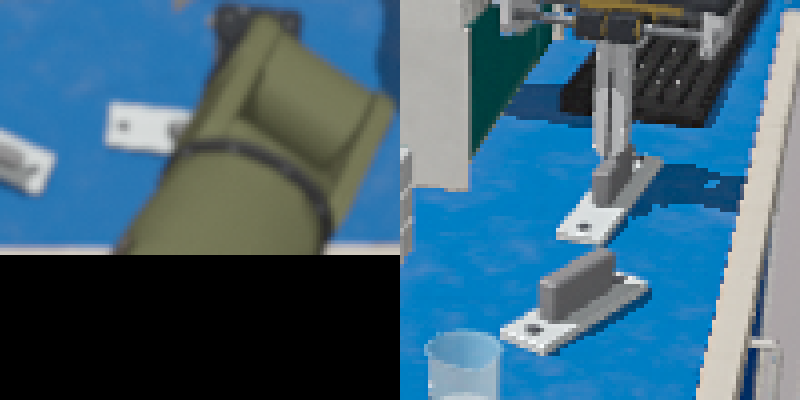

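The picture shows the fingers shut at crop pixel (612,150), at the far end of the long bar's rib (about 592–635, 150–205) instead of around it. I'll project the TCP into the side view to find the offset.

```bash
cat >> h.py <<'E'
def proj(c,P):
    P=np.atleast_2d(P);L=(P-c["T"][:3,3])@c["T"][:3,:3];L=L*[1,-1,-1]
    return cv2.projectPoints(L,np.zeros(3),np.zeros(3),c["camera_matrix"],c["D"])[0].reshape(-1,2)
E
python3 - <<'E'
from h import *
s=dict(np.load("side1.npz"));t=dict(np.load("top1.npz"))
p=np.array([.481,-.3031,.0327])
u=np.array([np.cos(np.radians(82.8)),np.sin(np.radians(82.8)),0])
for d in([0,0,0],[0,0,-.019],[0,0,.078],u*.035,-u*.035):
    print(proj(s,p+d).round(1), (proj(s,p+d)-[270,140]).round(1)*4+[400,0])
S=cloud(s)
for v in range(146,200,4):
    print(v,[tuple((S[v,x]*1000).round().astype(int)) for x in range(318,332,4)])
E
```

```text
[[322.3 179.6]] [[609.2 158.4]]
[[322.  185.3]] [[608.  181.2]]
[[323.4 155.7]] [[613.6  62.8]]
[[319.  183.7]] [[596.  174.8]]
[[325.4 175.8]] [[621.6 143.2]]
146 [(np.int64(493), np.int64(-271), np.int64(150)), (np.int64(481), np.int64(-271), np.int64(151)), (np.int64(470), np.int64(-270), np.int64(152)), (np.int64(458), np.int64(-274), np.int64(152))]
150 [(np.int64(496), np.int64(-294), np.int64(130)), (np.int64(481), np.int64(-270), np.int64(139)), (np.int64(469), np.int64(-270), np.int64(140)), (np.int64(460), np.int64(-291), np.int64(134))]
154 [(np.int64(544), np.int64(-584), np.int64(21)), (np.int64(485), np.int64(-298), np.int64(117)), (np.int64(472), np.int64(-292), np.int64(120)), (np.int64(501), np.int64(-609), np.int64(16))]
158 [(np.int64(534), np.int64(-527), np.int64(25)), (np.int64(484), np.int64(-295), np.int64(106)), (np.int64(471), np.int64(-292), np.int64(108)), (np.int64(493), np.int64(-551), np.int64(20))]
162 [(np.int64(528), np.int64(-497), np.int64(20)), (np.int64(483), np.int64(-297), np.int64(92)), (np.int64(471), np.int64(-295), np.int64(94)), (np.int64(
[... 1065 characters left out ...]
6), np.int64(-272), np.int64(24)), (np.int64(471), np.int64(-320), np.int64(5)), (np.int64(458), np.int64(-321), np.int64(6))]
190 [(np.int64(488), np.int64(-271), np.int64(10)), (np.int64(476), np.int64(-273), np.int64(11)), (np.int64(465), np.int64(-286), np.int64(6)), (np.int64(456), np.int64(-308), np.int64(-2))]
194 [(np.int64(485), np.int64(-254), np.int64(5)), (np.int64(472), np.int64(-253), np.int64(6)), (np.int64(464), np.int64(-277), np.int64(-3)), (np.int64(452), np.int64(-280), np.int64(-3))]
198 [(np.int64(479), np.int64(-224), np.int64(5)), (np.int64(469), np.int64(-237), np.int64(1)), (np.int64(458), np.int64(-244), np.int64(-1)), (np.int64(447), np.int64(-248), np.int64(-1))]
```

{"fn": "play_rows", "kwargs": {
  "motion": [
    [[0, 0, -0.1, 0, 0, 0, 1], [0, 0, -0.2, 0, 0, 0, 1], [0, 0, -0.2, 0, 0, 0, 1], [0, 0, -0.2, 0, 0, 0, 1], [0, 0, -0.2, 0, 0, 0, 1], [0, 0, -0.2, 0, 0, 0, 1], [0, 0, -0.2, 0, 0, 0, 1], [0, 0, -0.2, 0, 0, 0, 1], [0, 0, -0.2, 0, 0, 0, 1]]
  ]
}}

```text
time_s: 4.0
ee_pos: [0.481, -0.3027, 0.0824]
eef_rot: [-3.141, -0.0, 1.445]
force: [-0.5, 0.6, -0.9]
grip_width: 0.069
grip_force: 0.0
```

Run:
```python
from mv import *
from station import camera
did(0,0,-.2,0,0,0);now()
s=camera("side");np.savez("side2.npz",**s);S=cloud(s).reshape(-1,3)
# finger points: within y -0.33..-0.28, by x bins
for x in range(410,552,6):
    Q=S[(abs(S[:,0]-x/1000)<.003)&(S[:,1]>-.325)&(S[:,1]<-.285)&(S[:,2]>.045)&(S[:,2]<.3)]
    if len(Q): print(x,len(Q),Q[:,2].min().round(3),Q[:,2].max().round(3),Q[:,1].mean().round(3))
Q=S[(S[:,0]>.4)&(S[:,0]<.56)&(S[:,1]>-.28)&(S[:,1]<-.25)&(S[:,2]>.08)&(S[:,2]<.3)];print("body",len(Q),np.percentile(Q[:,2],[0,2,10]).round(3),Q[:,0].min(),Q[:,0].max())
a=cv2.resize(s["frame"][110:230,260:380],(600,600),interpolation=3);cv2.imwrite("pics/g2.png",a[:,:,::-1])
```

```text
cmd [ 0.481  -0.3031  0.288 ] [180.     0.    82.79]
t 4.0 [ 0.481  -0.3027  0.0824] [-1.7999e+02 -1.0000e-02  8.2800e+01] q [-0.63  0.46  1.59  0.    1.09 -0.5 ] F [-0.5  0.6 -0.9] [-0.05 -0.05 -0.04] g 0.069 0.0
410 8 0.225 0.226 -0.304
416 7 0.225 0.227 -0.31
422 18 0.181 0.226 -0.306
428 14 0.183 0.226 -0.296
434 58 0.096 0.273 -0.297
440 119 0.092 0.28 -0.296
446 69 0.089 0.299 -0.292
452 16 0.198 0.298 -0.296
458 10 0.195 0.296 -0.297
464 5 0.198 0.256 -0.309
470 5 0.2 0.256 -0.301
476 4 0.2 0.258 -0.296
482 7 0.2 0.282 -0.292
488 9 0.199 0.258 -0.294
494 13 0.211 0.257 -0.287
500 14 0.201 0.26 -0.289
506 17 0.212 0.296 -0.291
512 26 0.113 0.298 -0.3
518 119 0.088 0.298 -0.304
524 75 0.09 0.227 -0.298
530 44 0.093 0.228 -0.297
536 19 0.18 0.229 -0.295
542 17 0.208 0.228 -0.295
548 9 0.196 0.229 -0.295
body 673 [0.185 0.19  0.197] 0.4004289669583664 0.5584850471466816
```

View pics/g2.png

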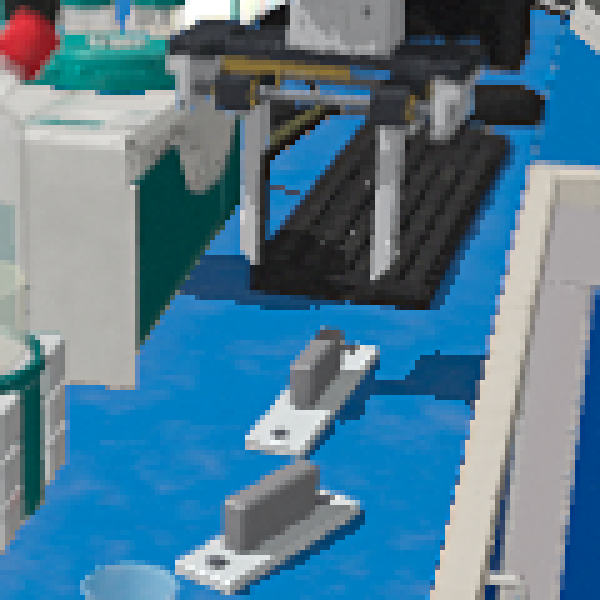

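The picture shows the open fingers with tips at about (250,265) and (385,280), and both bars undisturbed at (310,385) and (275,510). The depth puts the tips about 26 mm higher than the reported TCP implies, so the reported pose is off along z. I'll go lower while the open fingers straddle the bar, and check with the camera.

{"fn": "play_rows", "kwargs": {
  "motion": [
    [[0, 0, 0.1, 0, 0, 0, 1], [0, 0, 0.2, 0, 0, 0, 1], [0, 0, 0.25, 0, 0, 0, 1], [0, 0, 0.28, 0, 0, 0, 1], [0, 0, 0.28, 0, 0, 0, 1], [0, 0, 0.28, 0, 0, 0, 1]]
  ]
}}

```text
time_s: 4.65
ee_pos: [0.4815, -0.303, 0.0134]
eef_rot: [3.141, 0.001, 1.445]
force: [-0.6, 0.8, 0.7]
grip_width: 0.0935
grip_force: 0.0
```

Run:
```python
from mv import *
from station import camera
save([.481,-.3031,.013],down(82.79));now()
s=camera("side");S=cloud(s);f=s["frame"]
P=S.reshape(-1,3)
for x in range(428,536,3):
    Q=P[(abs(P[:,0]-x/1000)<.0015)&(P[:,1]>-.315)&(P[:,1]<-.285)&(P[:,2]>.004)&(P[:,2]<.12)]
    if len(Q): print(x,len(Q),Q[:,2].min().round(3),Q[:,2].max().round(3),Q[:,1].mean().round(3))
```

```text
t 4.65 [ 0.4815 -0.303   0.0134] [1.7994e+02 3.0000e-02 8.2800e+01] q [-0.63  0.56  1.62  0.    0.96 -0.5 ] F [-0.6  0.8  0.7] [-0.01 -0.05 -0.02] g 0.0935 0.0
428 23 0.026 0.109 -0.288
431 25 0.023 0.107 -0.288
434 26 0.018 0.109 -0.289
437 7 0.018 0.077 -0.29
461 3 0.005 0.007 -0.301
464 4 0.006 0.007 -0.299
467 4 0.006 0.009 -0.302
470 14 0.005 0.032 -0.304
473 16 0.006 0.038 -0.295
476 3 0.035 0.036 -0.296
479 4 0.035 0.036 -0.298
482 4 0.035 0.037 -0.295
485 2 0.035 0.037 -0.295
494 2 0.005 0.006 -0.293
497 1 0.006 0.006 -0.286
527 9 0.019 0.065 -0.311
530 45 0.02 0.115 -0.307
533 33 0.02 0.117 -0.302
```

{"fn": "play_rows", "kwargs": {
  "motion": [
    [[0, 0, 0.016, 0, 0, 0, 0], [0, 0, 0.016, 0, 0, 0, -1], [0, 0, 0.016, 0, 0, 0, -1], [0, 0, 0.016, 0, 0, 0, -1], [0, 0, 0.016, 0, 0, 0, -1], [0, 0, 0.016, 0, 0, 0, -1], [0, 0, 0.016, 0, 0, 0, -1], [0, 0, 0.016, 0, 0, 0, -1], [0, 0, 0.016, 0, 0, 0, -1], [0, 0, 0.016, 0, 0, 0, -1]]
  ],
  "grip_force": 25
}}

```text
time_s: 5.7
ee_pos: [0.481, -0.3027, 0.0085]
eef_rot: [-3.141, -0.0, 1.445]
force: [-0.8, -0.1, 0.9]
grip_width: 0.0173
grip_force: 0.5
```

{"fn": "play_rows", "kwargs": {
  "motion": [
    [[0, 0, 0, 0, 0, 0, -1], [0, 0, 0, 0, 0, 0, -1], [0, 0, -0.01, 0, 0, 0, -1], [0, 0, -0.02, 0, 0, 0, -1], [0, 0, -0.04, 0, 0, 0, -1]]
  ]
}}

```text
time_s: 6.2
ee_pos: [0.4809, -0.3026, 0.0186]
eef_rot: [-3.141, -0.0, 1.445]
force: [-1.1, -0.3, -1.3]
grip_width: 0.0157
grip_force: 25.0
```

Run:
```python
from mv import *
save([.481,-.3031,.019],down(82.79));now()
```

```text
t 6.2 [ 0.4809 -0.3026  0.0186] [-1.7998e+02 -2.0000e-02  8.2790e+01] q [-0.63  0.55  1.62  0.    0.97 -0.5 ] F [-1.1 -0.3 -1.3] [-0.   -0.09  0.  ] g 0.0157 24.99972313642502
```

{"fn": "play_rows", "kwargs": {
  "motion": [
    [[0, 0, -0.06, 0, 0, 0, -1], [0, 0, -0.15, 0, 0, 0, -1], [0, 0, -0.27, 0, 0, 0, -1], [0, 0, -0.4, 0, 0, 0, -1], [0, 0, -0.52, 0, 0, 0, -1], [0, 0, -0.64, 0, 0, 0, -1], [0, 0, -0.74, 0, 0, 0, -1], [0, 0, -0.8, 0, 0, 0, -1], [0, 0, -0.8, 0, 0, 0, -1]]
  ]
}}

```text
time_s: 7.1
ee_pos: [0.4816, -0.3031, 0.2218]
eef_rot: [3.137, 0.002, 1.445]
force: [0.2, -0.1, -0.8]
grip_width: 0.0161
grip_force: 25.0
```

Run:
```python
from mv import *
did(0,0,-.8,0,0,0);now()
plan(([.45,-.07,.219],down(90)))
plan(([.45,.16,.219],down(100)))
plan(([.5,.3,.219],down(106.6)))
plan(([.6221,.3089,.219],down(106.6)))
```

```text
cmd [ 0.481  -0.3031  0.219 ] [180.     0.    82.79]
t 7.1 [ 0.4816 -0.3031  0.2218] [1.7976e+02 1.3000e-01 8.2800e+01] q [-0.63  0.32  1.44  0.    1.38 -0.5 ] F [ 0.2 -0.1 -0.8] [-0.06 -0.06 -0.03] g 0.0161 24.999678432941437
[0.9095, -0.24, -0.0, 0.0, 0.0, -0.02]
[0.92, -0.0, -0.0, 0.0, 0.0, -0.0278]
[0.5168, 0.2942, 0.0, -0.0, 0.0, -0.0183]
[-0.1054, 0.4782, 0.0, -0.0, 0.0, 0.0]
```

{"fn": "play_rows", "kwargs": {
  "motion": [
    [[0.06, -0.02, 0, 0, 0, -0.002, -1], [0.18, -0.05, 0, 0, 0, -0.004, -1], [0.32, -0.09, 0, 0, 0, -0.007, -1], [0.46, -0.12, 0, 0, 0, -0.01, -1], [0.6, -0.16, 0, 0, 0, -0.013, -1], [0.73, -0.2, 0, 0, 0, -0.016, -1], [0.84, -0.22, 0, 0, 0, -0.018, -1], [0.91, -0.24, 0, 0, 0, -0.02, -1]]
  ]
}}

```text
time_s: 7.9
ee_pos: [0.4494, -0.0677, 0.2182]
eef_rot: [-3.141, -0.0, 1.572]
force: [0.0, -0.4, -1.7]
grip_width: 0.0157
grip_force: 25.0
```

{"fn": "play_rows", "kwargs": {
  "motion": [
    [[0.06, 0, 0, 0, 0, -0.002, -1], [0.18, 0, 0, 0, 0, -0.006, -1], [0.32, 0, 0, 0, 0, -0.01, -1], [0.46, 0, 0, 0, 0, -0.014, -1], [0.6, 0, 0, 0, 0, -0.018, -1], [0.73, 0, 0, 0, 0, -0.022, -1], [0.84, 0, 0, 0, 0, -0.025, -1], [0.92, 0, 0, 0, 0, -0.028, -1]]
  ]
}}

```text
time_s: 8.7
ee_pos: [0.4495, 0.162, 0.218]
eef_rot: [-3.141, -0.0, 1.748]
force: [0.6, 0.0, -1.5]
grip_width: 0.0161
grip_force: 25.0
```

{"fn": "play_rows", "kwargs": {
  "motion": [
    [[0.04, 0.02, 0, 0, 0, -0.002, -1], [0.13, 0.07, 0, 0, 0, -0.005, -1], [0.23, 0.13, 0, 0, 0, -0.008, -1], [0.33, 0.19, 0, 0, 0, -0.012, -1], [0.43, 0.245, 0, 0, 0, -0.015, -1], [0.49, 0.28, 0, 0, 0, -0.017, -1], [0.517, 0.294, 0, 0, 0, -0.0183, -1]]
  ]
}}

```text
time_s: 9.4
ee_pos: [0.5001, 0.3012, 0.2177]
eef_rot: [-3.14, 0.0, 1.863]
force: [-0.1, 0.3, -1.5]
grip_width: 0.0157
grip_force: 25.0
```

{"fn": "play_rows", "kwargs": {
  "motion": [
    [[-0.01, 0.05, 0, 0, 0, 0, -1], [-0.03, 0.13, 0, 0, 0, 0, -1], [-0.05, 0.23, 0, 0, 0, 0, -1], [-0.07, 0.33, 0, 0, 0, 0, -1], [-0.09, 0.41, 0, 0, 0, 0, -1], [-0.1, 0.46, 0, 0, 0, 0, -1], [-0.105, 0.478, 0, 0, 0, 0, -1], [-0.105, 0.478, 0, 0, 0, 0, -1], [-0.105, 0.478, 0, 0, 0, 0, -1]]
  ]
}}

```text
time_s: 10.3
ee_pos: [0.6215, 0.3095, 0.2186]
eef_rot: [-3.141, 0.0, 1.862]
force: [0.2, -0.1, -1.3]
grip_width: 0.0156
grip_force: 25.0
```

Run:
```python
from mv import *
from station import camera
save([.481,-.3031,.219],down(82.79))
did(.91,-.24,0,0,0,-.02);did(.92,0,0,0,0,-.028);did(.517,.294,0,0,0,-.0183);did(-.105,.478,0,0,0,0);now()
O=np.array([.5934,.3003,0]);R=Rn.from_euler('z',16.6,degrees=True).as_matrix()
fr=[]
for n in("top","side"):
    c=camera(n);np.savez(n+"3.npz",**c);P=cloud(c).reshape(-1,3);L=(P-O)@R
    Q=L[(abs(L[:,0]-.03)<.03)&(abs(L[:,1])<.11)&(L[:,2]>.195)&(L[:,2]<.225)]
    print(n,len(Q),rect(Q),Q.min(0).round(4),Q.max(0).round(4))
    for a in(-1,1):
        E=Q[(Q[:,1]*a>.05)]; print(len(E),(E.min(0).round(4),E.max(0).round(4)) if len(E) else 0)
    b=(150,260,140,260) if n=="top" else (130,290,120,300)
    fr.append(cv2.resize(c["frame"][b[2]:b[3],b[0]:b[1]],(400,450),interpolation=3))
cv2.imwrite("pics/p3.png",np.hstack(fr)[:,:,::-1])
```

```text
cmd [ 0.45   -0.0699  0.219 ] [180.     0.    89.99]
cmd [0.4501 0.1601 0.219 ] [180.     0.   100.07]
cmd [0.4998 0.3002 0.219 ] [180.     0.   106.66]
cmd [0.6218 0.3093 0.219 ] [180.     0.   106.66]
t 10.3 [0.6215 0.3095 0.2186] [-179.99    0.    106.66] q [ 0.41  0.63  1.01 -0.    1.51  0.12] F [ 0.2 -0.1 -1.3] [-0.04 -0.13 -0.03] g 0.0156 24.999654293060303
top 282 (array([31.4, -0.6]), array([ 37. , 168.9]), 0.5) [ 0.0132 -0.0851  0.2095] [0.0506 0.0839 0.224 ]
161 (array([ 0.0138, -0.0851,  0.2095]), array([ 0.0506, -0.0502,  0.224 ]))
41 (array([0.0294, 0.0588, 0.2141]), array([0.0493, 0.0839, 0.2236]))
side 879 (array([29.3,  0. ]), array([171.3,  37.1]), 89.8) [ 0.0106 -0.0856  0.2081] [0.0479 0.0858 0.225 ]
68 (array([ 0.0106, -0.0856,  0.2094]), array([ 0.0256, -0.0506,  0.2175]))
407 (array([0.011 , 0.0502, 0.2081]), array([0.0468, 0.0858, 0.2195]))
```

View pics/p3.png

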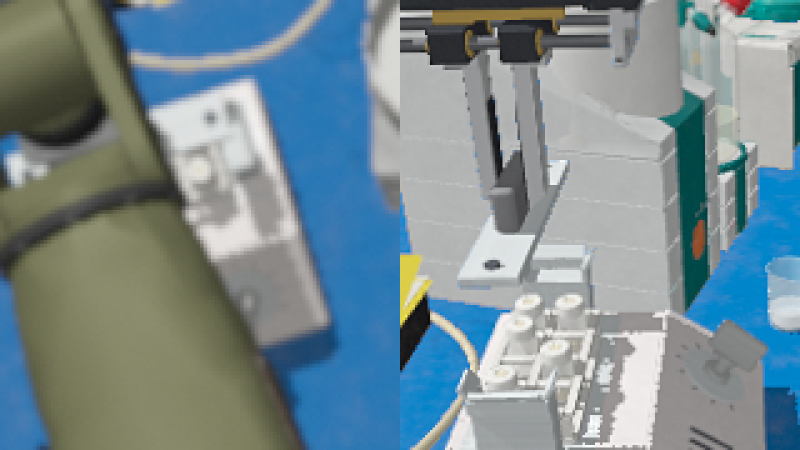

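The view shows the bar gripped level above the supports, the vials standing and the beaker undisturbed. The offset to the saddle centre is about (+0.6, −1) mm, so I'll correct that and come down.

{"fn": "play_rows", "kwargs": {
  "motion": [
    [[0.004, -0.002, 0.05, 0, 0, 0, -1], [0.004, -0.002, 0.12, 0, 0, 0, -1], [0.004, -0.002, 0.19, 0, 0, 0, -1], [0.004, -0.002, 0.23, 0, 0, 0, -1], [0.004, -0.002, 0.256, 0, 0, 0, -1], [0.004, -0.002, 0.27, 0, 0, 0, -1], [0.004, -0.002, 0.28, 0, 0, 0, -1]]
  ]
}}

```text
time_s: 11.1
ee_pos: [0.6212, 0.3107, 0.1488]
eef_rot: [3.141, -0.0, 1.862]
force: [0.2, 0.2, -1.5]
grip_width: 0.016
grip_force: 25.0
```

{"fn": "play_rows", "kwargs": {
  "motion": [
    [[0, 0, 0.008, 0, 0, 0, -1], [0, 0, 0.016, 0, 0, 0, -1], [0, 0, 0.024, 0, 0, 0, -1], [0, 0, 0.032, 0, 0, 0, -1], [0, 0, 0.038, 0, 0, 0, -1], [0, 0, 0.038, 0, 0, 0, -1]]
  ]
}}

```text
time_s: 11.7
ee_pos: [0.621, 0.3105, 0.1388]
eef_rot: [-3.141, 0.0, 1.862]
force: [-0.1, 0.5, -1.8]
grip_width: 0.0157
grip_force: 25.0
```

```bash
cat > bar.py <<'E'
from mv import *
from station import camera
O=np.array([.5934,.3003,0]);R=Rn.from_euler('z',16.6,degrees=True).as_matrix()
for n in("top","side"):
    c=camera(n);L=(cloud(c).reshape(-1,3)-O)@R
    # plate strips between rib and supports, and over the supports
    for y0,y1 in((-.066,-.045),(.045,.066),(-.084,-.07),(.07,.084)):
        Q=L[(abs(L[:,0]-.03)<.012)&(L[:,1]>y0)&(L[:,1]<y1)&(L[:,2]>.1)&(L[:,2]<.16)]
        print(n,y0,len(Q),np.percentile(Q[:,2],[10,50,90]).round(4) if len(Q) else 0)
E
python3 - <<'E'
from mv import *
did(.004,-.002,.28,0,0,0);did(0,0,.038,0,0,0);now()
import bar
E
```

```text
cmd [0.6211 0.3102 0.149 ] [180.     0.   106.66]
cmd [0.6211 0.3102 0.1395] [180.     0.   106.66]
t 11.7 [0.621  0.3105 0.1388] [-179.98    0.    106.66] q [0.41 0.68 1.11 0.   1.35 0.12] F [-0.1  0.5 -1.8] [ 0.   -0.11 -0.01] g 0.0157 24.999690055847168
top -0.066 59 [0.1343 0.1387 0.143 ]
top 0.045 0 0
top -0.084 39 [0.1356 0.1397 0.1429]
top 0.07 9 [0.137  0.1392 0.143 ]
side -0.066 5 [0.1359 0.1363 0.1366]
side 0.045 117 [0.1363 0.1372 0.1379]
side -0.084 12 [0.1353 0.1361 0.1371]
side 0.07 89 [0.1363 0.1372 0.1387]
```

{"fn": "play_rows", "kwargs": {
  "motion": [
    [[0, 0, 0.004, 0, 0, 0, -1], [0, 0, 0.006, 0, 0, 0, -1], [0, 0, 0.008, 0, 0, 0, -1], [0, 0, 0.01, 0, 0, 0, -1], [0, 0, 0.01, 0, 0, 0, -1]]
  ]
}}

```text
time_s: 12.3
ee_pos: [0.6211, 0.3106, 0.1366]
eef_rot: [3.142, -0.0, 1.862]
force: [0.5, 0.5, -2.0]
grip_width: 0.0157
grip_force: 25.0
```

{"fn": "play_rows", "kwargs": {
  "motion": [
    [[0, 0, 0.002, 0, 0, 0, -1], [0, 0, 0.004, 0, 0, 0, -1], [0, 0, 0.004, 0, 0, 0, -1]]
  ]
}}

```text
time_s: 12.6
ee_pos: [0.6211, 0.3106, 0.1366]
eef_rot: [3.141, -0.0, 1.862]
force: [-2.6, -2.0, 5.3]
grip_width: 0.0157
grip_force: 25.0
```

{"fn": "play_rows", "kwargs": {
  "motion": [
    [[0, 0, 0.002, 0, 0, 0, -1], [0, 0, 0.004, 0, 0, 0, -1], [0, 0, 0.004, 0, 0, 0, -1]]
  ]
}}

```text
time_s: 12.9
ee_pos: [0.6212, 0.3106, 0.1365]
eef_rot: [3.14, -0.0, 1.862]
force: [-6.6, -3.0, 11.9]
grip_width: 0.0159
grip_force: 25.0
```

{"fn": "play_rows", "kwargs": {
  "motion": [
    [[0, 0, -0.004, 0, 0, 0, -1], [0, 0, -0.005, 0, 0, 0, -0.6], [0, 0, -0.005, 0, 0, 0, -0.45], [0, 0, -0.005, 0, 0, 0, -0.3], [0, 0, -0.005, 0, 0, 0, -0.1], [0, 0, -0.005, 0, 0, 0, -0.1], [0, 0, -0.005, 0, 0, 0, -0.1]]
  ]
}}

```text
time_s: 13.6
ee_pos: [0.6211, 0.3106, 0.1357]
eef_rot: [-3.142, -0.0, 1.862]
force: [-0.4, 0.7, 0.1]
grip_width: 0.0425
grip_force: 0.0
```

Run:
```python
from mv import *
p,R=load();save([p[0],p[1],.1363],R);now()
import bar
```

```text
t 13.6 [0.6211 0.3106 0.1357] [-180.     -0.    106.67] q [0.41 0.68 1.12 0.   1.35 0.12] F [-0.4  0.7  0.1] [-0.07 -0.1  -0.04] g 0.0425 0.0
top -0.066 60 [0.1317 0.136  0.1397]
top 0.045 0 0
top -0.084 39 [0.1323 0.1376 0.1404]
top 0.07 8 [0.1325 0.1365 0.1406]
side -0.066 13 [0.1335 0.1339 0.1347]
side 0.045 115 [0.134  0.1347 0.1353]
side -0.084 6 [0.1343 0.1355 0.136 ]
side 0.07 73 [0.1339 0.1349 0.1364]
```

The bar is seated: plate top at about 136 mm over both supports, level. Next I retract straight up and plan the key standoff.

{"fn": "play_rows", "kwargs": {
  "motion": [
    [[0, 0, -0.03, 0, 0, 0, -0.1], [0, 0, -0.08, 0, 0, 0, -0.1], [0, 0, -0.18, 0, 0, 0, -0.1], [0, 0, -0.3, 0, 0, 0, 0], [0, 0, -0.42, 0, 0, 0, 0.1], [0, 0, -0.48, 0, 0, 0, 0.1]]
  ]
}}

```text
time_s: 14.3
ee_pos: [0.6215, 0.3108, 0.2605]
eef_rot: [3.137, -0.001, 1.862]
force: [-0.2, -0.3, 0.2]
grip_width: 0.0517
grip_force: 0.0
```

```bash
cat > key.py <<'E'
from mv import *
O=np.array([.5934,.3003,0]);RS=Rn.from_euler('z',16.6,degrees=True)
a=np.radians(35);n=np.array([-np.sin(a),0,np.cos(a)]);u=np.array([np.cos(a),0,np.sin(a)]);y=np.array([0,1.,0])
def frame(ang):  # tool rotation with tool x at clockwise angle ang (deg) from uphill
    t=np.radians(ang);x=np.cos(t)*u-np.sin(t)*y
    return RS*Rn.from_matrix(np.c_[x,np.cross(-n,x),-n])
def pt(s,yy,h): return O+RS.apply(np.array([-.05,0,.08])+u*s+y*yy+n*h)
E
python3 - <<'E'
from key import *
did(0,0,-.48,0,0,0);now()
G=pt(-.044,-.0455,.033);print("grip",G)
R=frame(10-180)
P=pt(-.044,-.0455,.133)-RS.apply(n)*.025
print("P",P,R.as_euler('xyz',degrees=True))
save(load()[0]*0+np.array([.6211,.3102,.2563]),down(106.66))
plan(([.5,.27,.29],down(130)),keep=False)
plan((P,R),keep=False)
E
```

```text
cmd [0.6211 0.3102 0.2563] [180.     0.   106.66]
t 14.3 [0.6215 0.3108 0.2605] [ 1.7972e+02 -3.0000e-02  1.0667e+02] q [ 0.41  0.61  0.94 -0.    1.59  0.12] F [-0.2 -0.3  0.2] [-0.04 -0.07 -0.05] g 0.0517 0.0
grip [0.50580302 0.22670741 0.08179465]
P [0.46457767 0.2144176  0.14323106] [ 173.06744986   34.3927451  -175.54787157]
[-0.0152, -0.5102, -0.1348, 0.0, 0.0, -0.0648]
[-0.1876, -0.7096, 0.4523, -0.0807, -0.0678, -0.2146]
```

{"fn": "play_rows", "kwargs": {
  "motion": [
    [[-0.003, -0.1, -0.03, 0, 0, -0.013, 0.1], [-0.007, -0.24, -0.07, 0, 0, -0.03, 0.1], [-0.01, -0.38, -0.1, 0, 0, -0.05, 0.1], [-0.015, -0.51, -0.135, 0, 0, -0.065, 0.1], [-0.015, -0.51, -0.135, 0, 0, -0.065, 0.1]]
  ]
}}

```text
time_s: 14.8
ee_pos: [0.4981, 0.27, 0.2933]
eef_rot: [3.137, 0.001, 2.274]
force: [1.0, 0.4, 0.4]
grip_width: 0.052
grip_force: 0.0
```

Run:
```python
from key import *
did(-.015,-.51,-.135,0,0,-.065)
P=pt(-.044,-.0455,.133)-RS.apply(n)*.025
plan((P,frame(-170)),keep=False)
```

```text
cmd [0.5    0.2701 0.29  ] [180.     0.   130.06]
[-0.0791, -0.2518, 0.5873, -0.0627, -0.0794, -0.152]
```

{"fn": "play_rows", "kwargs": {
  "motion": [
    [[-0.01, -0.03, 0.05, -0.008, -0.01, -0.019, 0.1], [-0.02, -0.06, 0.12, -0.016, -0.02, -0.038, 0.1], [-0.03, -0.09, 0.2, -0.024, -0.03, -0.057, 0.1], [-0.04, -0.13, 0.28, -0.031, -0.04, -0.076, 0.1], [-0.05, -0.16, 0.36, -0.04, -0.05, -0.095, 0.1], [-0.06, -0.19, 0.44, -0.047, -0.06, -0.114, 0.1], [-0.07, -0.22, 0.52, -0.055, -0.07, -0.133, 0.1], [-0.079, -0.252, 0.587, -0.0627, -0.0794, -0.152, 0.1], [-0.079, -0.252, 0.587, -0.0627, -0.0794, -0.152, 0.1], [-0.079, -0.252, 0.587, -0.0627, -0.0794, -0.152, 0.1]]
  ]
}}

```text
time_s: 15.8
ee_pos: [0.4656, 0.2149, 0.1441]
eef_rot: [3.018, 0.599, -3.07]
force: [-0.2, -1.1, 0.8]
grip_width: 0.0521
grip_force: 0.0
```

Run:
```python
from key import *
from station import camera
did(-.079,-.252,.587,-.0627,-.0794,-.152);o=now()
c=camera("side");np.savez("side4.npz",**c)
L=RS.inv().apply(cloud(c).reshape(-1,3)-O)-[-.05,0,.08]
A=np.c_[L@u,L@y,L@n]
m=(abs(A[:,0]+.044)<.05)&(abs(A[:,1]+.045)<.06)
for lo,hi in((.03,.06),(.06,.085),(.085,.1),(.1,.115),(.115,.13),(.13,.15),(.15,.17),(.17,.19),(.19,.21)):
    Q=A[m&(A[:,2]>lo)&(A[:,2]<hi)]
    if len(Q)>3: print(lo,len(Q),"s",np.percentile(Q[:,0],[2,50,98]).round(3),"y",np.percentile(Q[:,1],[2,50,98]).round(3),"hmin",Q[:,2].min().round(4))
e=RS.inv().apply(o["ee_pos"]-O)-[-.05,0,.08];print("rep tcp s,y,h",e@u,e@y,e@n)
t=camera("top")
f=[cv2.resize(c["frame"][150:310,180:340],(400,400),interpolation=3),cv2.resize(t["frame"][150:260,150:260],(400,400),interpolation=3)]
cv2.imwrite("pics/k4.png",np.hstack(f)[:,:,::-1])
```

```text
cmd [0.4645 0.2144 0.1433] [ 173.05   34.39 -175.55]
t 15.8 [0.4656 0.2149 0.1441] [ 172.91   34.34 -175.9 ] q [ 0.39 -0.    2.14 -0.15  0.4  -1.16] F [-0.2 -1.1  0.8] [-0.02  0.1   0.  ] g 0.0521 0.0
0.03 205 s [-0.063 -0.045 -0.027] y [-0.049 -0.041 -0.037] hmin 0.0301
0.1 14 s [-0.046 -0.04  -0.03 ] y [-0.076 -0.019 -0.015] hmin 0.1114
0.115 122 s [-0.046 -0.04  -0.028] y [-0.078 -0.012 -0.008] hmin 0.1151
0.13 190 s [-0.046 -0.039 -0.027] y [-0.08  -0.01  -0.007] hmin 0.1301
0.15 194 s [-0.046 -0.039 -0.028] y [-0.08  -0.01  -0.007] hmin 0.15
0.17 169 s [-0.046 -0.037 -0.028] y [-0.076 -0.009 -0.007] hmin 0.1701
0.19 54 s [-0.045 -0.036 -0.027] y [-0.014 -0.009 -0.006] hmin 0.19
rep tcp s,y,h -0.04256267088364069 -0.04532767292234538 0.10809081885879472
```

View pics/k4.png

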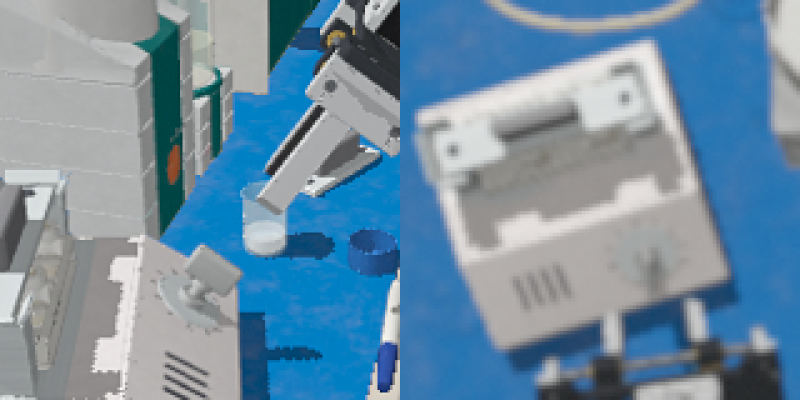

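The view shows the bar seated flat in both saddles (450,150)–(625,97), the vials under it, and the beaker still standing. The tool is lined up before the key. The 25 mm offset lies along the tool axis, and the fingers sit about 6 mm too far uphill. I'll correct that and approach.

{"fn": "play_rows", "kwargs": {
  "motion": [
    [[0.024, 0, 0.05, 0, 0, 0, 0.1], [0.024, 0, 0.12, 0, 0, 0, 0.1], [0.024, 0, 0.2, 0, 0, 0, 0.1], [0.024, 0, 0.27, 0, 0, 0, 0.1], [0.024, 0, 0.32, 0, 0, 0, 0.1], [0.024, 0, 0.36, 0, 0, 0, 0.1], [0.024, 0, 0.388, 0, 0, 0, 0.1], [0.024, 0, 0.388, 0, 0, 0, 0.1]]
  ]
}}

```text
time_s: 16.7
ee_pos: [0.5133, 0.2305, 0.0597]
eef_rot: [3.02, 0.6, -3.064]
force: [-1.0, -0.4, -1.0]
grip_width: 0.0516
grip_force: 0.0
```

Run:
```python
from key import *
from station import camera
did(.024,0,.388,0,0,0);o=now()
e=RS.inv().apply(o["ee_pos"]-O)-[-.05,0,.08];print("rep tcp s,y,h",e@u,e@y,e@n)
c=camera("side");np.savez("side5.npz",**c)
L=RS.inv().apply(cloud(c).reshape(-1,3)-O)-[-.05,0,.08]
A=np.c_[L@u,L@y,L@n]
m=(abs(A[:,0]+.044)<.05)&(abs(A[:,1]+.045)<.06)
for lo,hi in((.005,.012),(.012,.02),(.02,.03),(.03,.04),(.04,.05),(.05,.07),(.07,.09),(.09,.12)):
  for nm,ya,yb in(("L",-.03,.02),("K",-.065,-.03),("R",-.1,-.065)):
    Q=A[m&(A[:,2]>lo)&(A[:,2]<hi)&(A[:,1]>ya)&(A[:,1]<yb)]
    if len(Q)>3: print(lo,nm,len(Q),"s",np.percentile(Q[:,0],[3,50,97]).round(3),"y",np.percentile(Q[:,1],[3,50,97]).round(3))
```

```text
cmd [0.5129 0.2299 0.0605] [ 173.05   34.39 -175.55]
t 16.7 [0.5133 0.2305 0.0597] [ 173.04   34.36 -175.58] q [ 0.38  0.27  2.08 -0.28  0.19 -1.04] F [-1.  -0.4 -1. ] [ 0.03  0.12 -0.06] g 0.0516 0.0
rep tcp s,y,h -0.04985701379682606 -0.043989031751973204 0.01015884085840118
0.005 K 25 s [-0.043 -0.039 -0.035] y [-0.051 -0.042 -0.035]
0.012 L 15 s [-0.053 -0.045 -0.036] y [-0.018 -0.014 -0.011]
0.012 K 10 s [-0.043 -0.041 -0.039] y [-0.047 -0.042 -0.038]
0.02 L 46 s [-0.053 -0.043 -0.035] y [-0.017 -0.008 -0.006]
0.02 K 43 s [-0.043 -0.035 -0.027] y [-0.047 -0.043 -0.039]
0.03 L 57 s [-0.052 -0.043 -0.035] y [-0.015 -0.008 -0.006]
0.03 K 44 s [-0.043 -0.035 -0.027] y [-0.047 -0.043 -0.04 ]
0.03 R 16 s [-0.054 -0.049 -0.046] y [-0.082 -0.073 -0.07 ]
0.04 L 57 s [-0.053 -0.042 -0.035] y [-0.015 -0.008 -0.005]
0.04 K 54 s [-0.043 -0.035 -0.027] y [-0.049 -0.043 -0.041]
0.04 R 26 s [-0.054 -0.049 -0.046] y [-0.081 -0.071 -0.069]
0.05 L 119 s [-0.053 -0.043 -0.035] y [-0.017 -0.008 -0.005]
0.05 R 34 s [-0.055 -0.049 -0.046] y [-0.078 -0.072 -0.069]
0.07 L 121 s [-0.052 -0.043 -0.035] y [-0.014 -0.007 -0.005]
0.09 L 17 s [-0.052 -0.039 -0.01 ] y [-0.014 -0.007 -0.001]
0.09 R 10 s [-0.029 -0.025 -0.023] y [-0.096 -0.077 -0.076]
```

{"fn": "play_rows", "kwargs": {
  "motion": [
    [[0, 0, 0, 0, 0, 0, -0.5], [0, 0, 0, 0, 0, 0, -0.8], [0, 0, 0, 0, 0, 0, -1], [0, 0, 0, 0, 0, 0, -1], [0, 0, 0, 0, 0, 0, -1], [0, 0, 0, 0, 0, 0, -1], [0, 0, 0, 0, 0, 0, -1], [0, 0, 0, 0, 0, 0, -1]]
  ],
  "grip_force": 30
}}

```text
time_s: 17.55
ee_pos: [0.5129, 0.231, 0.0603]
eef_rot: [3.02, 0.601, -3.063]
force: [-2.6, 7.0, 0.9]
grip_width: 0.0146
grip_force: 30.0
```

{"fn": "play_rows", "kwargs": {
  "motion": [
    [[0, 0, 0, 0, 0, 0.01, -1], [0, 0, 0, 0, 0, 0.02, -1], [0, 0, 0, 0, 0, 0.03, -1], [0, 0, 0, 0, 0, 0.04, -1], [0, 0, 0, 0, 0, 0.05, -1]]
  ]
}}

```text
time_s: 18.05
ee_pos: [0.5129, 0.2321, 0.0606]
eef_rot: [2.82, 0.532, 2.854]
force: [-3.5, 20.0, 0.2]
grip_width: 0.0142
grip_force: 30.0
```

```bash
python3 -c "
from mv import *
now()"
```

```text
t 18.05 [0.5129 0.2321 0.0606] [161.56  30.46 163.53] q [ 0.39  0.27  2.08 -0.28  0.19 -0.72] F [-3.5 20.   0.2] [3.03 0.82 2.36] g 0.0142 29.99870091676712
```

The grip closed at 14 mm on a 10 mm wing, so the pads aren't square to it, and there is some side force. I'll release and re-measure the wing.

{"fn": "play_rows", "kwargs": {
  "motion": [
    [[0, 0, 0, 0, 0, 0, -0.5], [0, 0, 0, 0, 0, 0, 0.1], [0, 0, 0, 0, 0, 0, 0.1], [0, 0, 0, 0, 0, 0, 0.1], [0, 0, 0, 0, 0, 0, 0.1], [0, 0, 0, 0, 0, 0, 0.1]]
  ]
}}

```text
time_s: 18.65
ee_pos: [0.5129, 0.2302, 0.0599]
eef_rot: [2.824, 0.531, 2.856]
force: [0.1, 0.5, 0.2]
grip_width: 0.0518
grip_force: 0.0
```

```bash
cat >> key.py <<'E'
def look(tag,pic=False):
    from station import camera
    for nm in("side","top"):
        c=camera(nm);np.savez(nm+tag+".npz",**c)
        L=RS.inv().apply(cloud(c).reshape(-1,3)-O)-[-.05,0,.08]
        A=np.c_[L@u,L@y,L@n]
        m=(np.hypot(A[:,0]+.044,A[:,1]+.0445)<.0235)
        for lo,hi in((.022,.047),(.038,.05)):
            Q=A[m&(A[:,2]>lo)&(A[:,2]<hi)]
            if len(Q)>5: print(nm,lo,len(Q),rect(Q))
        F=A[(A[:,2]>.05)&(A[:,2]<.09)&(np.hypot(A[:,0]+.044,A[:,1]+.0445)<.06)]
        if len(F)>9: print(" fingers",len(F),rect(F))
E
python3 - <<'E'
from key import *
did(0,0,0,0,0,.05);o=now()
e=RS.inv().apply(o["ee_pos"]-O)-[-.05,0,.08];print("rep tcp s,y,h",e@u,e@y,e@n)
look("6")
c=dict(np.load("side6.npz"))
cv2.imwrite("pics/k6.png",cv2.resize(c["frame"][210:300,210:310],(800,600)[::1],interpolation=3)[:,:,::-1])
E
```

```text
cmd [0.5129 0.2299 0.0605] [161.79  30.42 163.62]
t 18.65 [0.5129 0.2302 0.0599] [161.79  30.42 163.61] q [ 0.38  0.27  2.08 -0.28  0.19 -0.73] F [0.1 0.5 0.2] [-0.1   0.12  0.01] g 0.0518 0.0
rep tcp s,y,h -0.05014822247805423 -0.04420162737425164 0.01061524595193886
side 0.022 122 (array([-44.6, -41.7]), array([ 8.7, 40.1]), 62.4)
side 0.038 55 (array([-45. , -42.3]), array([ 7.2, 39.6]), 62.4)
 fingers 261 (array([-49.4, -42.2]), array([74.7, 19.2]), 62.0)
top 0.022 37 (array([-40.2, -46.3]), array([12.3, 38.6]), 55.6)
top 0.038 36 (array([-39.6, -46.6]), array([33. , 29.7]), 17.4)
 fingers 53 (array([-41.8, -47.2]), array([75.4, 32.9]), 48.1)
```

View pics/k6.png

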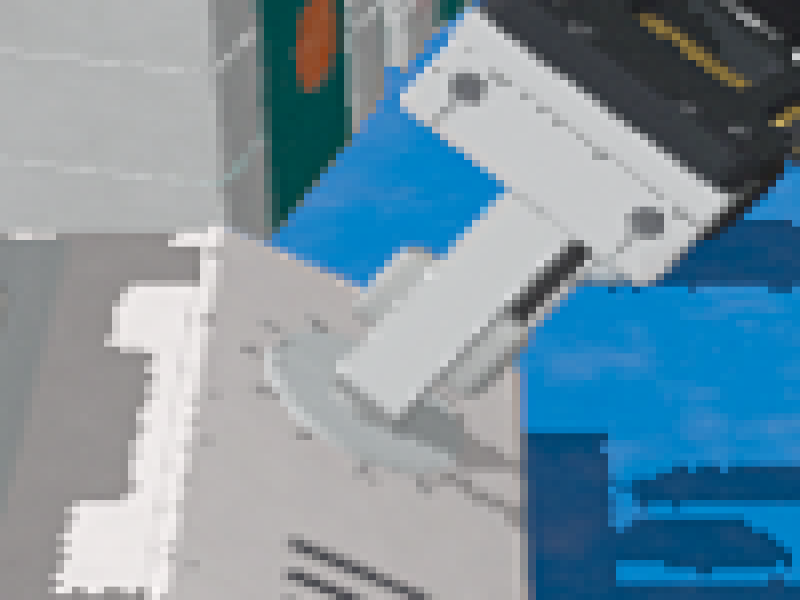

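Side view: the near finger at (430,300) covers the wing, which runs from (400,270) to (490,370). The yaw matches (both about 28°), but the tool is about 3 mm off along the wing and 3 mm across it. I'll shift and regrip.

{"fn": "play_rows", "kwargs": {
  "motion": [
    [[-0.012, 0.011, 0, 0, 0, 0, 0.1], [-0.012, 0.011, 0, 0, 0, 0, -0.5], [-0.012, 0.011, 0, 0, 0, 0, -1], [-0.012, 0.011, 0, 0, 0, 0, -1], [-0.012, 0.011, 0, 0, 0, 0, -1], [-0.012, 0.011, 0, 0, 0, 0, -1], [-0.012, 0.011, 0, 0, 0, 0, -1], [-0.012, 0.011, 0, 0, 0, 0, -1]]
  ]
}}

```text
time_s: 19.55
ee_pos: [0.5156, 0.2318, 0.062]
eef_rot: [2.824, 0.53, 2.856]
force: [-0.9, -5.1, 0.8]
grip_width: 0.014
grip_force: 30.0
```

Run:
```python
from key import *
did(-.012,.011,0,0,0,0);o=now()
p,R=load();print("dev tool mm",(R.inv().apply(o["ee_pos"]-p)*1000).round(2),"F tool",R.inv().apply(o["force"]).round(1),"M",R.inv().apply(o["moment"]).round(2))
```

```text
cmd [0.5157 0.2318 0.0627] [161.79  30.42 163.62]
t 19.55 [0.5156 0.2318 0.062 ] [161.83  30.39 163.62] q [ 0.38  0.27  2.07 -0.28  0.2  -0.73] F [-0.9 -5.1  0.8] [-0.85  0.09 -0.53] g 0.014 30.000442564487457
dev tool mm [ 0.45 -0.19  0.49] F tool [-0.8 -4.7 -2. ] M [ 0.99 -0.15 -0.02]
```

{"fn": "play_rows", "kwargs": {
  "motion": [
    [[0, -0.004, 0, 0, 0, 0.01, -1], [0, -0.004, 0, 0, 0, 0.022, -1], [0, -0.004, 0, 0, 0, 0.034, -1], [0, -0.004, 0, 0, 0, 0.046, -1], [0, -0.004, 0, 0, 0, 0.058, -1], [0, -0.004, 0, 0, 0, 0.07, -1]]
  ]
}}

```text
time_s: 20.15
ee_pos: [0.5157, 0.2321, 0.0623]
eef_rot: [2.628, 0.349, 2.408]
force: [1.2, 5.8, -0.9]
grip_width: 0.0144
grip_force: 30.0
```

```bash
cat > st.py <<'E'
from key import *
def st(*r):
    did(*r);o=now();p,R=load();print("dev tool mm",(R.inv().apply(o["ee_pos"]-p)*1000).round(2),"F tool",R.inv().apply(o["force"]).round(1),"M",R.inv().apply(o["moment"]).round(2))
    x=RS.inv().apply(Rn.from_euler('xyz',o["eef_rot"]).as_matrix()[:,0]);a=np.degrees(np.arctan2(-x@y,x@u));print("tool ang (wing cw deg)",(a%180).round(1))
E
python3 -c "
from st import *
st(0,-.004,0,0,0,.07)"
```

```text
cmd [0.5156 0.2309 0.0624] [150.72  20.08 138.11]
t 20.15 [0.5157 0.2321 0.0623] [150.57  20.01 137.98] q [ 0.38  0.27  2.07 -0.27  0.2  -0.3 ] F [ 1.2  5.8 -0.9] [0.77 0.18 0.68] g 0.0144 29.998345971107483
dev tool mm [0.69 0.89 0.43] F tool [3.1 4.6 2.4] M [-0.66  0.8  -0.1 ]
tool ang (wing cw deg) 53.3
```

{"fn": "play_rows", "kwargs": {
  "motion": [
    [[0, 0, 0, 0, 0, 0.012, -1], [0, 0, 0, 0, 0, 0.026, -1], [0, 0, 0, 0, 0, 0.04, -1], [0, 0, 0, 0, 0, 0.054, -1], [0, 0, 0, 0, 0, 0.068, -1], [0, 0, 0, 0, 0, 0.082, -1], [0, 0, 0, 0, 0, 0.096, -1], [0, 0, 0, 0, 0, 0.11, -1], [0, 0, 0, 0, 0, 0.12, -1]]
  ]
}}

```text
time_s: 21.05
ee_pos: [0.5163, 0.2324, 0.0627]
eef_rot: [2.531, -0.067, 1.768]
force: [3.5, 8.1, -2.3]
grip_width: 0.0144
grip_force: 30.0
```

```bash
python3 -c "
from st import *
st(0,0,0,0,0,.12);look('7')"
```

```text
cmd [0.5156 0.2309 0.0624] [145.17  -3.68 101.36]
t 21.05 [0.5163 0.2324 0.0627] [145.02  -3.85 101.29] q [ 0.38  0.27  2.07 -0.27  0.2   0.46] F [ 3.5  8.1 -2.3] [ 1.02 -0.23  0.79] g 0.0144 29.997888207435608
dev tool mm [1.37 0.93 0.38] F tool [7.1 2.5 5.2] M [-0.38  1.25 -0.12]
tool ang (wing cw deg) 96.6
side 0.022 295 (array([-43.3, -41.5]), array([35.2, 33.6]), 19.3)
side 0.038 166 (array([-42.8, -41.6]), array([34.1, 33.7]), 20.9)
 fingers 349 (array([-45.9, -43.1]), array([21.9, 39.9]), 82.9)
```

{"fn": "play_rows", "kwargs": {
  "motion": [
    [[0.005, 0.004, 0, 0, 0, 0.012, -1], [0.005, 0.004, 0, 0, 0, 0.026, -1], [0.005, 0.004, 0, 0, 0, 0.04, -1], [0.005, 0.004, 0, 0, 0, 0.054, -1], [0.005, 0.004, 0, 0, 0, 0.068, -1], [0.005, 0.004, 0, 0, 0, 0.082, -1], [0.005, 0.004, 0, 0, 0, 0.096, -1], [0.005, 0.004, 0, 0, 0, 0.11, -1], [0.005, 0.004, 0, 0, 0, 0.12, -1]]
  ]
}}

```text
time_s: 22.05
ee_pos: [0.5169, 0.2325, 0.0631]
eef_rot: [2.716, -0.455, 1.091]
force: [6.6, -5.6, 0.2]
grip_width: 0.0142
grip_force: 30.0
```

```bash
python3 -c "
from st import *
st(.005,.004,0,0,0,.12)"
```

```text
cmd [0.5161 0.2322 0.0631] [155.6  -25.91  62.7 ]
t 22.05 [0.5169 0.2325 0.0631] [155.62 -26.05  62.52] q [ 0.38  0.27  2.07 -0.28  0.2   1.22] F [ 6.6 -5.6  0.2] [-0.98 -0.77 -0.64] g 0.0142 29.998702704906464
dev tool mm [0.53 0.41 0.44] F tool [-1.7  8.1  2.6] M [-1.3  -0.5  -0.14]
tool ang (wing cw deg) 139.8
```

{"fn": "play_rows", "kwargs": {
  "motion": [
    [[0, 0.003, 0, 0, 0, 0.01, -1], [0, 0.003, 0, 0, 0, 0.02, -1], [0, 0.003, 0, 0, 0, 0.03, -1], [0, 0.003, 0, 0, 0, 0.04, -1], [0, 0.003, 0, 0, 0, 0.05, -1], [0, 0.003, 0, 0, 0, 0.06, -1]]
  ]
}}

```text
time_s: 22.65
ee_pos: [0.5172, 0.2321, 0.0632]
eef_rot: [2.921, -0.576, 0.681]
force: [3.7, -4.3, 1.4]
grip_width: 0.0144
grip_force: 30.0
```

```bash
python3 -c "
from st import *
st(0,.003,0,0,0,.06)"
```

```text
cmd [0.5167 0.2318 0.0634] [167.3  -32.89  39.17]
t 22.65 [0.5172 0.2321 0.0632] [167.36 -32.98  39.02] q [ 0.38  0.27  2.06 -0.27  0.2   1.59] F [ 3.7 -4.3  1.4] [-0.78 -0.45 -0.43] g 0.0144 29.99872773885727
dev tool mm [ 0.43 -0.06  0.44] F tool [0.9 5.8 0.2] M [-0.99 -0.11 -0.15]
tool ang (wing cw deg) 161.3
```

Now turn in small steps and watch the axial torque for the stop.

{"fn": "play_rows", "kwargs": {
  "motion": [
    [[0, 0.003, 0, 0, 0, 0.006, -1], [0, 0.003, 0, 0, 0, 0.012, -1], [0, 0.003, 0, 0, 0, 0.018, -1], [0, 0.003, 0, 0, 0, 0.024, -1], [0, 0.003, 0, 0, 0, 0.03, -1], [0, 0.003, 0, 0, 0, 0.03, -1]]
  ]
}}

```text
time_s: 23.25
ee_pos: [0.5173, 0.2318, 0.0633]
eef_rot: [3.045, -0.605, 0.459]
force: [2.6, 2.0, -0.7]
grip_width: 0.0144
grip_force: 30.0
```

```bash
python3 -c "
from st import *
st(0,.003,0,0,0,.03)"
```

```text
cmd [0.5171 0.2312 0.0635] [174.45 -34.61  26.34]
t 23.25 [0.5173 0.2318 0.0633] [174.48 -34.67  26.32] q [ 0.38  0.27  2.06 -0.27  0.2   1.77] F [ 2.6  2.  -0.7] [ 0.14 -0.08  0.15] g 0.0144 29.99985158443451
dev tool mm [ 0.29 -0.52  0.44] F tool [ 2.2 -0.9  2.3] M [ 0.16  0.14 -0.06]
tool ang (wing cw deg) 172.0
```

{"fn": "play_rows", "kwargs": {
  "motion": [
    [[0, 0, 0, 0, 0, 0.006, -1], [0, 0, 0, 0, 0, 0.012, -1], [0, 0, 0, 0, 0, 0.018, -1], [0, 0, 0, 0, 0, 0.024, -1], [0, 0, 0, 0, 0, 0.024, -1]]
  ]
}}

```text
time_s: 23.75
ee_pos: [0.5168, 0.2315, 0.0628]
eef_rot: [-3.134, -0.61, 0.277]
force: [-3.3, -0.9, 1.5]
grip_width: 0.0143
grip_force: 30.0
```

```bash
python3 -c "
from st import *
st(0,0,0,0,0,.024)"
```

```text
cmd [0.5171 0.2312 0.0635] [-179.54  -35.     15.82]
t 23.75 [0.5168 0.2315 0.0628] [-179.57  -34.96   15.88] q [ 0.38  0.27  2.07 -0.27  0.2   1.92] F [-3.3 -0.9  1.5] [-0.32  0.58  0.18] g 0.0143 30.00102549791336
dev tool mm [-0.53 -0.39  0.45] F tool [-2.  -0.1 -3.2] M [-0.02 -0.65 -0.22]
tool ang (wing cw deg) 0.6
```

{"fn": "play_rows", "kwargs": {
  "motion": [
    [[0, 0, 0, 0, 0, 0.006, -1], [0, 0, 0, 0, 0, 0.012, -1], [0, 0, 0, 0, 0, 0.018, -1], [0, 0, 0, 0, 0, 0.018, -1]]
  ]
}}

```text
time_s: 24.15
ee_pos: [0.5174, 0.2316, 0.0633]
eef_rot: [-3.055, -0.606, 0.14]
force: [1.1, -1.6, 1.7]
grip_width: 0.0146
grip_force: 30.5
```

```bash
python3 -c "
from st import *
st(0,0,0,0,0,.018)"
```

```text
cmd [0.5171 0.2312 0.0635] [-175.02  -34.69    7.93]
t 24.15 [0.5174 0.2316 0.0633] [-175.06  -34.74    8.02] q [ 0.38  0.27  2.06 -0.27  0.2   2.03] F [ 1.1 -1.6  1.7] [-0.4  -0.23 -0.02] g 0.0146 30.450876778922975
dev tool mm [ 0.14 -0.36  0.41] F tool [ 1.6  1.7 -1. ] M [-0.36  0.15 -0.24]
tool ang (wing cw deg) 7.0
```

{"fn": "play_rows", "kwargs": {
  "motion": [
    [[0, 0, 0, 0, 0, 0.006, -1], [0, 0, 0, 0, 0, 0.012, -1], [0, 0, 0, 0, 0, 0.012, -1]]
  ]
}}

```text
time_s: 24.45
ee_pos: [0.5168, 0.2315, 0.0629]
eef_rot: [-3.005, -0.597, 0.05]
force: [-3.3, -1.3, 2.5]
grip_width: 0.0148
grip_force: 32.6
```

```bash
python3 -c "
from st import *
st(0,0,0,0,0,.012);look('8')"
```

```text
cmd [0.5171 0.2312 0.0635] [-172.08  -34.2     2.73]
t 24.45 [0.5168 0.2315 0.0629] [-172.16  -34.19    2.87] q [ 0.38  0.27  2.07 -0.27  0.2   2.1 ] F [-3.3 -1.3  2.5] [-0.45  0.61  0.25] g 0.0148 32.62693030759692
dev tool mm [-0.52 -0.31  0.43] F tool [-1.4  0.6 -4.1] M [-0.21 -0.68 -0.35]
tool ang (wing cw deg) 11.3
side 0.022 242 (array([-43.2, -41.9]), array([36. , 33.5]), 53.6)
side 0.038 121 (array([-43.2, -41.9]), array([36. , 33.1]), 53.8)
 fingers 214 (array([-45.2, -43.6]), array([42.1, 18.9]), 78.4)
top 0.022 65 (array([-37. , -45.1]), array([31.8, 30.3]), 46.6)
top 0.038 46 (array([-37.2, -50.7]), array([33.9, 28.3]), 27.8)
 fingers 50 (array([-34.7, -45.2]), array([36.4, 26.6]), 47.6)
```

{"fn": "play_rows", "kwargs": {
  "motion": [
    [[0, 0, 0, 0, 0, 0, -0.5], [0, 0, 0, 0, 0, 0, 0.1], [0, 0, 0, 0, 0, 0, 0.1], [0, 0, 0, 0, 0, 0, 0.1], [0, 0, 0, 0, 0, 0, 0.1]]
  ]
}}

```text
time_s: 25.05
ee_pos: [0.5171, 0.2315, 0.063]
eef_rot: [-3.003, -0.597, 0.048]
force: [0.4, 0.2, -0.4]
grip_width: 0.0502
grip_force: 0.0
```

```bash
python3 -c "
from st import *
st(0,0,0,0,0,0);look('9')
c=dict(np.load('side9.npz'));cv2.imwrite('pics/k9.png',cv2.resize(c['frame'][210:300,210:310],(660,600),interpolation=3)[:,:,::-1])"
```

```text
cmd [0.5171 0.2312 0.0635] [-172.08  -34.2     2.73]
t 25.05 [0.5171 0.2315 0.063 ] [-172.08  -34.2     2.73] q [ 0.38  0.27  2.06 -0.27  0.2   2.11] F [ 0.4  0.2 -0.4] [-0.05  0.22 -0.02] g 0.0502 0.0
dev tool mm [-0.24 -0.29  0.49] F tool [ 0.1 -0.1  0.6] M [-0.05 -0.22  0.03]
tool ang (wing cw deg) 11.4
side 0.022 103 (array([-45.9, -42.4]), array([40. ,  9.9]), 4.4)
side 0.038 47 (array([-45.6, -43.2]), array([39.3,  9.7]), 7.9)
 fingers 264 (array([-44.8, -42.1]), array([74. , 19.4]), 78.3)
top 0.022 37 (array([-41.4, -47.1]), array([37.3, 12.9]), 0.7)
top 0.038 34 (array([-42. , -47.5]), array([37. ,  8.6]), 9.8)
 fingers 47 (array([-34.5, -46. ]), array([75.5, 28.3]), 61.6)
```

View pics/k9.png

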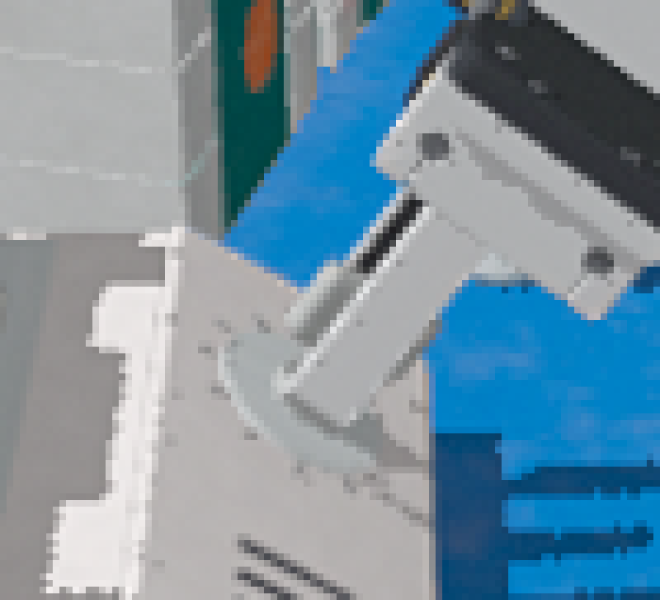

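Side view: the wing, seen beside the near finger at (310,300) and (405,350), is at about 174° (≈3.0 rad). The tool is at 191°, having slipped against the rising torque, so the key is at its stop. I'll retract along the axis and check the whole scene.

{"fn": "play_rows", "kwargs": {
  "motion": [
    [[0, 0, -0.03, 0, 0, 0, 0.1], [0, 0, -0.1, 0, 0, 0, 0.1], [0, 0, -0.2, 0, 0, 0, 0.1], [0, 0, -0.3, 0, 0, 0, 0.1], [0, 0, -0.42, 0, 0, 0, 0.1], [0, 0, -0.54, 0, 0, 0, 0.1], [0, 0, -0.6, 0, 0, 0, 0.1], [0, 0, -0.6, 0, 0, 0, 0.1]]
  ]
}}

```text
time_s: 25.95
ee_pos: [0.4345, 0.2071, 0.1882]
eef_rot: [-3.001, -0.601, 0.047]
force: [-0.1, 0.4, -0.2]
grip_width: 0.0518
grip_force: 0.0
```

```bash
python3 -c "
from st import *
st(0,0,-.6,0,0,0);look('A');import bar
f=[]
for n_,b in(('side',(130,310,200,360)),('top',(150,300,150,260))):
    c=dict(np.load(n_+'A.npz'));f.append(cv2.resize(c['frame'][b[2]:b[3],b[0]:b[1]],(400,350),interpolation=3))
cv2.imwrite('pics/end.png',np.hstack(f)[:,:,::-1])"
```

```text
cmd [0.4346 0.2065 0.1864] [-172.08  -34.2     2.73]
t 25.95 [0.4345 0.2071 0.1882] [-171.97  -34.42    2.69] q [ 0.41 -0.16  2.16 -0.13  0.53  1.98] F [-0.1  0.4 -0.2] [-0.04  0.26  0.04] g 0.0518 0.0
dev tool mm [ 0.88 -0.74 -1.47] F tool [-0.2 -0.4  0.1] M [-0.   -0.26 -0.01]
tool ang (wing cw deg) 11.4
side 0.022 250 (array([-45.7, -42. ]), array([38.9, 11.5]), 0.4)
side 0.038 118 (array([-45.8, -42.3]), array([38.8, 10.9]), 0.4)
top 0.022 39 (array([-40. , -47.5]), array([36., 12.]), 2.8)
top 0.038 39 (array([-39.9, -46.7]), array([36.3, 10.9]), 8.9)
top -0.066 57 [0.1317 0.1366 0.1405]
top 0.045 55 [0.1332 0.1372 0.1404]
top -0.084 37 [0.1325 0.1367 0.1398]
top 0.07 37 [0.1341 0.1369 0.1402]
side -0.066 28 [0.1334 0.1342 0.1349]
side 0.045 119 [0.1338 0.1347 0.1354]
side -0.084 21 [0.1333 0.1344 0.1358]
side 0.07 76 [0.1339 0.1348 0.1369]
```

View pics/end.png

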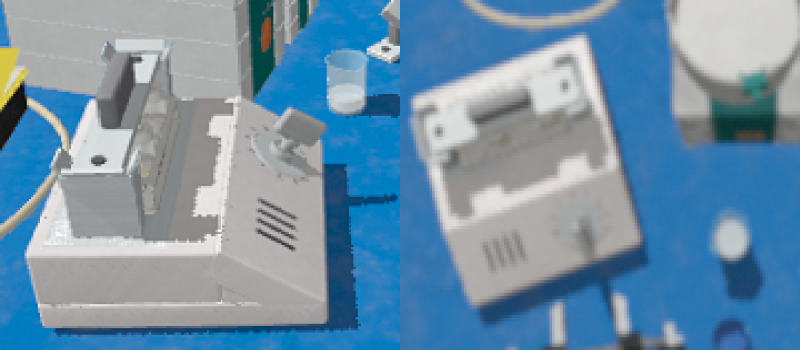

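The final view shows the bar flat in both saddles at (100,160) and (135,45), the vials standing under it, the key wing turned half way round at (300,130), and the beaker upright at (347,85). The wing turned about 170° (≥2.9 rad) before it hit the stop. Handing in.

```bash
python3 -c "
from station import workorder
print(workorder.hand_in())"
```

```text
the job is handed in; nothing more can be done
None
```

I handed the job in at about 26 s: the long bar lies flat in both saddles, the timer key is wound clockwise to its stop (about 170° of turn, judged from the rising torque and the camera), and the vials and beaker are still standing; the hand-in gave no verdict.

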